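Swing out the folding hook and hang the tape roll

ROBOT

A 6-joint arm with a two-finger parallel gripper is mounted at the origin on a cart in front of the work surface, level with it; the furniture and walls round the work are solid. World frame = base frame: x ahead of the robot, y to its left, z up, the work surface at z = 0. Lengths are in mm, angles in rad, forces in N, time in s.
With the tool pointing down it reaches from about 350 to 850 mm from the base axis. Payload 8.1 kg.
Tool frame: the origin (TCP) lies between the finger pads; the fingertips stand 14 mm ahead of it and the grasp point (between the pads) lies 5 mm behind it; z points along the fingers, y is the direction in which the jaws open and shut (so a half turn about z gives the same grasp; the last joint's range is limited). The gripper opens to 85 mm and grips with 20 to 120 N. Pads are 22 mm wide; open, the fingers measure 114 mm over their backs; the gripper's body (76 mm by 85 mm) begins 54 mm behind the grasp point. The pads swing forward as they close: fully open they stand 13 mm farther back than shut.
Start: joints at [-1.277, 0.13, 1.488, -0, 1.523, -0.085], TCP at [221.903, -557.462, 210.592] pointing down, gripper open.
Joint ranges: [-2.96, 2.96], [-0.89, 2.26], [0.02, 2.5], [-1.34, 4.48], [0, 2.73], [-2.66, 2.66]. Speed limits (rad/s): [2.39, 2.39, 2.79, 3.14, 3.14, 3.14].

INTERFACE

Orientations are given as a unit quaternion [x, y, z, w].
In Python, from workcell import robot gives the robot as it stands. The module is installed in compiled form; this text tells all that it offers.
- The arm moves only by the tool apply_moves, never from a script. Its argument "steps" is a list of rows, each a list of 2 entries, a list of its own where there are three numbers: the shift along the world's x, y, z in mm, then the turn about the world's z in degrees. In form: [[[x, y, z], spin], ...]. A call has 1 to 12 rows; each row is the pose to reach, as a shift and turn from the pose commanded when the call began; what a row does not reach only later rows make up. A row lasts 1/12 s, in which the tool goes at most 41.7 mm and 7.16 degrees, less where a joint would pass 70% of its speed; a pose out of reach is approached as far as the arm can. A call with a gripper value outside its range is refused whole. "jaw" is the opening, from -1 (shut) to 1 (fully open), set as the call begins (left out, the last holds). The fingers move at their own pace and stop on an object; the grip force is fixed at half the most. Time passes only in rows, so rows that repeat a pose let the fingers close. It gives the time, the measured TCP pose, the force and the opening at its end, in the units of the state.
- robot.observe(): the state, without advancing time (a new reading comes with each control period).
- robot.capture(name): name is "side" or "top"; returns a dict with "img" (480x640x3 uint8, red, green, blue), "depth" (480x640 float32, mm along the optical axis (not along the pixel's ray), 0 where there is no reading), "fx", "fy", "cx", "cy" (pixels), "cam_to_world" (4x4, takes a point from camera to world coordinates). Camera axes: x right, y down, z forward; pixel columns grow to the right and rows downward; lengths in mm; the calibration is good to about 2 mm. A picture is of the moment at which its call begins.
- robot.sign_off(): hands the job in, once; it reports no verdict.
The state is a dict: "time_s": time; "joint_pos": joint angles; "dq": joint speeds; "effort": joint torques, N m; "eef_pos": TCP position; "eef_rot": TCP orientation; "ft_force": force on the tool from outside, world axes, zero at the start; "ft_torque": the same for the moment, N m; "finger_gap": finger opening in mm.
Only numpy, scipy, OpenCV 4.12 (cv2) and the standard library are available. Lean on these libraries where they do the work, as an engineer would, in place of code of your own. Each camera call takes 0.05 s, during which the arm holds its last target.

TASK

Swing the yellow folding hook out from the board all the way to its stop and hang on it the masking tape roll that stands in the grey cradle. Thread the roll over the hook and lower it gently, by feel, until the hook takes its weight while you still hold it, then slide it back along the arm until it is home against the steel collar and let go. Do not press hard on the hook with the roll, and leave the tin, the dish and the brass block where they are.

Things in the scene. Friction and masses are not known exactly. Their poses are not given: they have to be found in the camera images.
- board: Fixed hook board: wooden panel 18 mm thick, 200 wide, 165 tall, on a foot 120 x 200 x 18 mm (front edge x = -70 mm). Origin: centre of the panel's underside, at bench height; x points away from the robot through the panel (front face x = -9 mm), y left, z up. Its upper left corner (y > 45 mm, z > 95 mm) is cut away, so a finger fits behind the folded hook's free end.
- hook_pin (a point): Point on the vertical pin of the yellow folding hook, 150 mm above the bench, at x = -23 mm, y = 0 of the board; board's axes. The hook is a flat bar 8 mm thick, 20 tall, reaching 86 mm from the pin. It rides on a carriage clamped at a height that is NOT reported and this point does not follow: the bar's top edge is 136 to 164 mm above the bench; find it by feel or sight.
- hook_seat (a point): Where the roll's centre plane lies when home on the swung-out hook: in the hook's middle plane, at x = -71 mm, y = 0 of the board; board's axes; its height (150 mm) is nominal only. A steel collar (24 mm diameter, rising 8 mm above the bar's top edge) has its outer face at x = -59 mm; the bar ends in a lip 8 mm long, 10 mm high, its inner face at x = -101 mm.
- folding_hook (a joint): Swing of the yellow hook, rad: 0 = folded flat along the board to the left (+y), its middle plane at x = -23 mm of the board; 1.57 = fully out at its hard stop, pointing square out of the board (-x), middle plane y = 0. Grows anticlockwise seen from above. The hinge is stiff (0.3 N m of friction, about 4 N at the free end) and stays where it is left.
- roll_centre (a point): Centre of the roll of masking tape: a beige ring 100 mm in outer diameter, 24 mm wide, bore about 75 mm, some 0.15 kg. It stands on edge in the cradle; the ring's axis is the z axis of this frame and is level. The ring wall may be gripped from above across its 24 mm width. If it is gripped off to one side (about 35 mm from the middle), the fingers pass beside the hook.
- cradle: Grey plastic cradle, fixed, 42 x 120 x 38 mm, origin at the centre of its underside; the roll stands in its 28 mm wide slot, which runs along the cradle's y axis. The slot floor is 10 mm and the cheeks' top 38 mm above the bench; it is open above. The roll lifts straight out.
- tin_centre (a point): Centre of a loose black round tin, 41 mm in diameter, 24 mm tall. Bystander.
- dish_centre (a point): Centre of a loose white enamel dish, 75 mm in diameter, 15 mm tall. Bystander.
- brass_block_centre (a point): Centre of a loose brass doming block, a 42 mm cube with hollows. Bystander.
Mind the look-alikes: they are no part of the job. There is more than one size of the part that bears roll_centre; the job needs the larger.

How it is judged (in metres and radians):
On the way, in this order (a step that is already met when the one before it is completed fails the run):
1. the hook is swung out to its stop (value of joint folding_hook above 1.5 rad), for 0.2 s.
2. the roll, threaded on the hook and still held, rests on it (x of roll_centre in the frame of board between -0.097 and -0.06 m and y of roll_centre in the frame of board between -0.02 and 0.02 m and z of roll_centre in the frame of board between 0.085 and 0.15 m and contact force between tape_roll and board above 0.5 N and contact force between the fingers and tape_roll above 8 N and value of joint folding_hook above 1.45 rad), for 0.4 s.
At the end, for the whole second after the job is handed in: The hook is swung out (over 1.45 rad); the roll hangs on it and is at rest but for slight rocking (under 0.1 m/s), its axis within 0.2 rad of the arm, its centre within 3.5 mm of home along the arm and within 20 mm of the arm's plane, and nothing holds it (value of joint folding_hook above 1.45 rad and x of roll_centre in the frame of board between -0.0745 and -0.066 m and y of roll_centre in the frame of board between -0.02 and 0.02 m and z of roll_centre in the frame of board between 0.085 and 0.15 m and contact force between tape_roll and board above 0.5 N and angle between the z axis of roll_centre and the x axis of board, either way round below 0.2 rad and linear speed of tape_roll below 0.1 m/s and contact force between the fingers and tape_roll below 0.1 N); the robot touches nothing.
It fails at once if the roll is pressed on the hook or board with more than 15 N (contact force between tape_roll and board above 15 N).
It fails at once if the tin is moved by more than 15 mm (distance of tin_centre from where it was at the start of the episode above 0.015 m).
It fails at once if the dish is moved by more than 15 mm (distance of dish_centre from where it was at the start of the episode above 0.015 m).
It fails at once if the brass block is moved by more than 15 mm (distance of brass_block_centre from where it was at the start of the episode above 0.015 m).
It also fails if it takes over 67 s, if anything falls off the work surface, if the arm or the gripper's body presses on something with over 40 N, if the wrist force passes 120 N, or if a joint passes its speed limit or range.

## Working session

There is one attempt and no reset: what is moved stays moved. The work goes in short steps, Python scripts to look and compute and a tool call to move; the robot and the scene stay as the last step left them, time stands still between calls to the robot, and variables do not carry over. Pictures are saved under pics/ and viewed, and the job is handed in when it is done.

Besides the shell and the picture viewer there is one more tool, called after "Call:" by a JSON object that holds its "fn" and its "kwargs", one argument or row to a line. apply_moves: Moves the arm, as the interface text tells. Its arguments: {"type":"object","properties":{"steps":{"type":"array","items":{"type":"array"}},"jaw":{"type":"number"}},"required":["steps"]}

```bash
mkdir -p pics; python3 - <<'E'
from workcell import robot
import cv2,numpy as np
o=robot.observe(); print({k:np.round(v,3) for k,v in o.items()})
for n in("side","top"):
    c=robot.capture(n); cv2.imwrite(f"pics/{n}0.png",c["img"][:,:,::-1]); np.savez(f"pics/{n}0.npz",**c)
    print(n,c["fx"],c["fy"],c["cx"],c["cy"],np.round(c["cam_to_world"],3).tolist())
E
```

```text
{'time_s': np.float64(0.0), 'joint_pos': array([-1.277,  0.131,  1.489,  0.   ,  1.523, -0.085]), 'dq': array([ 0.001, -0.001,  0.001, -0.   ,  0.   , -0.001]), 'effort': array([ 1.0000e-03, -5.6939e+01, -5.0056e+01, -0.0000e+00,  1.5000e-02,
       -0.0000e+00]), 'eef_pos': array([ 221.729, -556.918,  209.55 ]), 'eef_rot': array([ 0.982,  0.188, -0.   , -0.001]), 'ft_force': array([0.116, 0.56 , 0.174]), 'ft_torque': array([ 0.039,  0.065, -0.051]), 'finger_gap': np.float64(85.612)}
side 506.42842149551944 506.42842149551944 323.6144597689639 241.77938995888246 [[-0.999, -0.035, 0.022, 526.939], [-0.039, 0.666, -0.745, 808.985], [0.011, -0.745, -0.667, 675.639], [0.0, 0.0, 0.0, 1.0]]
top 466.14403617262155 466.14403617262155 311.2908446615316 233.65071911905537 [[-0.021, -0.975, 0.222, 338.928], [-1.0, 0.02, -0.006, 181.669], [0.001, -0.222, -0.975, 951.381], [0.0, 0.0, 0.0, 1.0]]
```

View pics/side0.png

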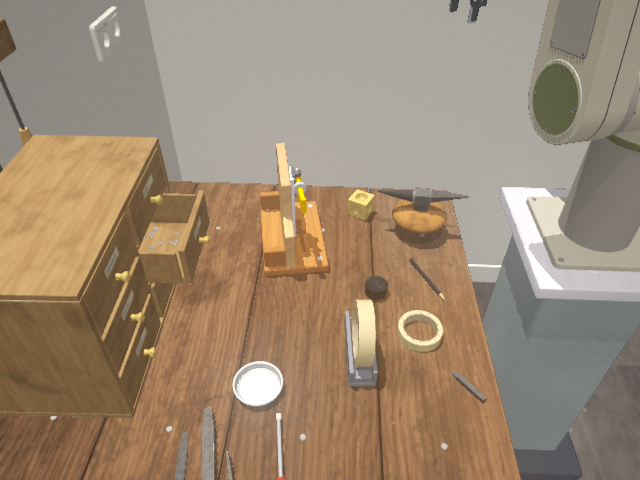

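View pics/top0.png

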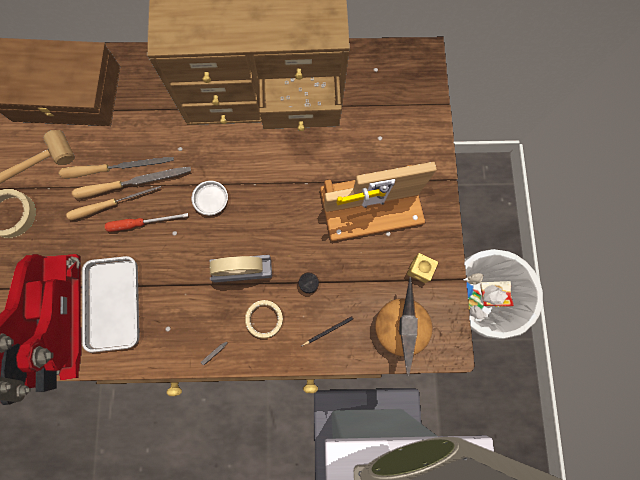

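The top view shows the standing roll in the cradle at (237,265), loose flat rings at (264,319) and at (10,212), the board with the folded yellow hook at (370,195), the tin at (308,283), the dish at (210,198) and the brass block at (424,267). The side view shows the roll at (364,335) and the hook at (302,195).

Candidates for the roll are the standing ring in the grey cradle at top (237,265), the flat ring at top (264,319), and the ring at the left edge at top (10,212). The description says it stands in the cradle, so I choose the first and check it close up.

```bash
cat > h.py <<'E'
import numpy as np,cv2
from workcell import robot
def load(n): return dict(np.load(f"pics/{n}.npz"))
def pts(c):
    d=c["depth"].astype(float); v,u=np.mgrid[:480,:640]
    P=np.stack([(u-c["cx"])/c["fx"]*d,(v-c["cy"])/c["fy"]*d,d,np.ones_like(d)],-1)@c["cam_to_world"].T
    P=P[...,:3]; P[d<=0]=np.nan; return P
def cap(n,name):
    c=robot.capture(n); cv2.imwrite(f"pics/{name}.png",c["img"][:,:,::-1]); np.savez(f"pics/{name}.npz",**c); return c
def crop(c,name,u0,v0,u1,v1,s): cv2.imwrite(f"pics/{name}.png",cv2.resize(c["img"][v0:v1,u0:u1,::-1],None,fx=s,fy=s,interpolation=cv2.INTER_CUBIC))
E
python3 - <<'E'
from h import *
t=load("top0");s=load("side0")
a=cv2.resize(t["img"][140:350,190:450],None,fx=2.4,fy=2.4);b=cv2.resize(s["img"][130:400,220:450],None,fx=2.2,fy=2.2)
cv2.imwrite("pics/ct.png",a[:,:,::-1]);cv2.imwrite("pics/cs.png",b[:,:,::-1])
T=pts(t);S=pts(s)
for n,P,L in(("top",T,[(237,265),(264,303),(308,283),(210,198),(424,267),(395,170),(360,197),(380,220),(10,195),(345,235)]),("side",S,[(364,335),(376,290),(258,384),(303,195),(283,200),(361,205),(310,240)])):
    for u,v in L: print(n,u,v,np.round(P[v,u]))
E
```

```text
top 237 265 [475. 313. 110.]
top 264 303 [412. 273.  19.]
top 308 283 [449. 185.  23.]
top 210 198 [638. 390.  -0.]
top 424 267 [476. -48.  27.]
top 395 170 [632.  24. 163.]
top 360 197 [587.  88. 149.]
top 380 220 [577.  33.  18.]
top 10 195 [650. 809.  11.]
top 345 235 [547. 107.  20.]
side 364 335 [481. 359.  98.]
side 376 290 [452. 204.  25.]
side 258 384 [635. 384.   1.]
side 303 195 [584. 106. 153.]
side 283 200 [620.  97. 134.]
side 361 205 [475. -20.  39.]
side 310 240 [575.  72.  19.]
```

View pics/ct.png

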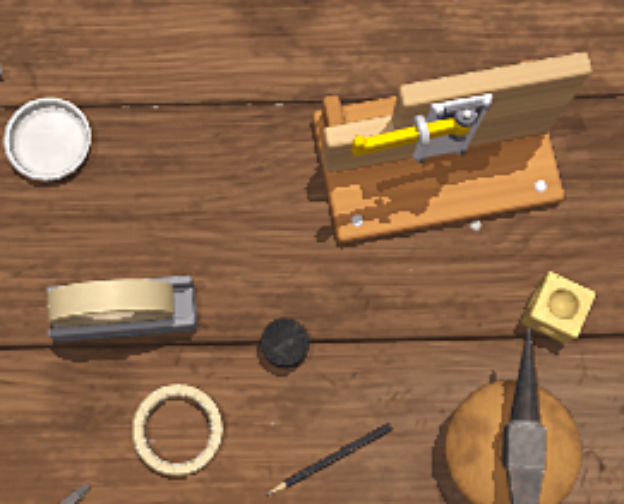

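View pics/cs.png

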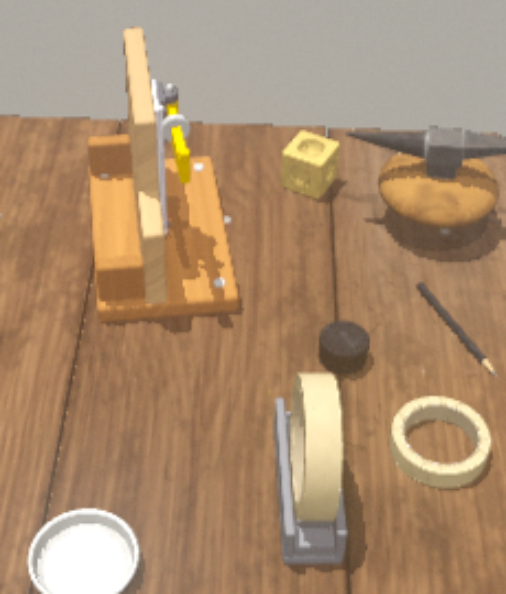

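The crops show the standing ring at ct (110,300) and cs (318,445) in its grey cradle, with a visible bore. The flat ring at ct (178,430) is the smaller look-alike. The hook lies folded to the left, with its free end at ct (358,145) past the panel's cut corner. Now I'll measure.

```bash
cat >> h.py <<'E'
def ln(p):
    m=p.mean(0); u,s,v=np.linalg.svd(p-m,full_matrices=False); return m,v[0],s/np.sqrt(len(p))
E
python3 - <<'E'
from h import *
for n in("top0","side0"):
    c=load(n);P=pts(c);hsv=cv2.cvtColor(c["img"],cv2.COLOR_RGB2HSV)
    x,y,z=P[...,0],P[...,1],P[...,2]
    # panel top
    m=(z>155)&(z<172)&(x>560)&(x<720)&(y>-120)&(y<160)&(hsv[...,1]<160)&(hsv[...,0]>8)&(hsv[...,0]<28)&(hsv[...,1]>50)
    m=cv2.erode(m.astype(np.uint8),np.ones((2,2)))>0
    p=P[m]
    if len(p)>10:
        r=cv2.minAreaRect(p[:,:2].astype(np.float32)); print(n,"paneltop",len(p),r,np.median(p[:,2])); print(np.round(cv2.boxPoints(r)))
    # foot
    m=(z>12)&(z<24)&(x>500)&(x<720)&(y>-120)&(y<180); p=P[m]
    r=cv2.minAreaRect(p[:,:2].astype(np.float32)); print("foot",len(p),r); print(np.round(cv2.boxPoints(r)),np.median(p[:,2]))
    # yellow
    m=(hsv[...,0]>24)&(hsv[...,0]<34)&(hsv[...,1]>200)&(hsv[...,2]>80)&(z>90)&(x>520)
    p=P[m]; print("hook",len(p),np.round(np.nanmin(p,0)),np.round(np.nanmax(p,0)),ln(p[:,:2]), np.round(np.percentile(p[:,2],[2,10,50,90,98]),1))
    # roll
    m=(z>45)&(z<125)&(x>400)&(x<540)&(y>220)&(y<450)
    p=P[m]; r=cv2.minAreaRect(p[:,:2].astype(np.float32)); print("roll",len(p),r,"zmax",np.percentile(p[:,2],98)); print(np.round(cv2.boxPoints(r)))
    m=m&(z>104)
    p=P[m];print("rolltop",len(p),ln(p[:,:2]),cv2.minAreaRect(p[:,:2].astype(np.float32)))
    m=(z>32)&(z<42)&(x>400)&(x<540)&(y>220)&(y<450)
    p=P[m];r=cv2.minAreaRect(p[:,:2].astype(np.float32));print("cradle",len(p),r);print(np.round(cv2.boxPoints(r)))
E
```

```text
top0 paneltop 706 ((625.6539306640625, 22.487991333007812), (16.604923248291016, 143.3201446533203), 10.000306129455566) 164.22021875117258
[[605.  92.]
 [630. -50.]
 [646. -47.]
 [621.  95.]]
foot 3033 ((590.2887573242188, 53.38580322265625), (224.6492462158203, 135.07461547851562), 78.06748962402344)
[[501. -43.]
 [633. -70.]
 [680. 149.]
 [547. 177.]] 17.45820797667693
hook 145 [579.  55. 149.] [600. 129. 167.] (array([589.32652087,  92.63600532]), array([ 0.21527612, -0.97655322]), array([22.23337982,  2.10701063])) [149.3 150.  151.9 154.6 161.9]
roll 744 ((479.08935546875, 321.7348327636719), (24.698793411254883, 99.29681396484375), 3.875805377960205) zmax 110.63366840098166
[[463. 370.]
 [470. 271.]
 [495. 273.]
 [488. 372.]]
rolltop 296 (array([479.21549664, 321.91338285]), array([-0.07296819,  0.99733427]), array([12.35326898,  7.06335026])) ((479.0076904296875, 321.353271484375), (24.66236686706543, 47.791587829589844), 4.557749271392822)
cradle 309 ((482.4889831542969, 319.5934753417969), (42.27941131591797, 119.84905242919922), 3.7233104705810547)
[[458. 378.]
 [465. 258.
[... 462 characters left out ...]
1599, 101.52180255]), array([-0.20310747,  0.97915645]), array([24.15069671,  2.21086631])) [146.6 151.3 153.6 162.3 163.6]
roll 1230 ((479.2679748535156, 325.8670654296875), (26.252883911132812, 99.87998962402344), 3.7313787937164307) zmax 111.0043733320171
[[463. 375.]
 [469. 275.]
 [496. 277.]
 [489. 377.]]
rolltop 423 (array([478.65391346, 328.06987901]), array([-0.04877863,  0.99880961]), array([13.36272193,  7.08107593])) ((478.22332763671875, 326.7914123535156), (24.21235466003418, 52.62552261352539), 3.872631311416626)
cradle 450 ((482.04547119140625, 321.84991455078125), (42.08126449584961, 121.68125915527344), 3.6965415477752686)
[[457. 381.]
 [465. 260.]
 [507. 262.]
 [499. 384.]]
```

Call:
{"fn": "apply_moves", "kwargs": {
  "steps": [
    [[20,20,50],6],
    [[200,360,60],40],
    [[200,360,60],40],
    [[200,360,60],40],
    [[200,360,60],40],
    [[200,360,60],40],
    [[200,360,60],40],
    [[200,360,60],40],
    [[200,360,60],40],
    [[200,360,60],40],
    [[200,360,60],40],
    [[200,360,60],40]
  ],
  "jaw": -1
}}

```text
time_s: 1.1
eef_pos: [423.4, -193.9, 270.7]
eef_rot: [0.857, 0.515, 0.001, -0.0]
ft_force: [0.2, -0.5, 0.2]
finger_gap: 0.0
```

Call:
{"fn": "apply_moves", "kwargs": {
  "steps": [
    [[192,321,-10],38],
    [[192,321,-10],38],
    [[192,321,-10],38],
    [[192,321,-10],38],
    [[192,321,-10],38],
    [[192,321,-10],38],
    [[192,321,-10],38],
    [[192,321,-10],38],
    [[192,321,-10],38],
    [[192,321,-10],38],
    [[192,321,-10],38]
  ]
}}

```text
time_s: 2.02
eef_pos: [613.9, 124.5, 258.2]
eef_rot: [0.644, 0.765, -0.001, -0.001]
ft_force: [-0.0, -0.3, 0.2]
finger_gap: 0.2
```

```bash
python3 - <<'E'
from h import *
c=cap("side","s1"); d=cap("top","t1")
crop(c,"s1c",200,60,420,280,2.6); crop(d,"t1c",300,100,480,260,3.3)
print(robot.observe()["eef_pos"])
E
```

```text
[613.72906825 122.47324369 259.91672895]
```

View pics/s1c.png

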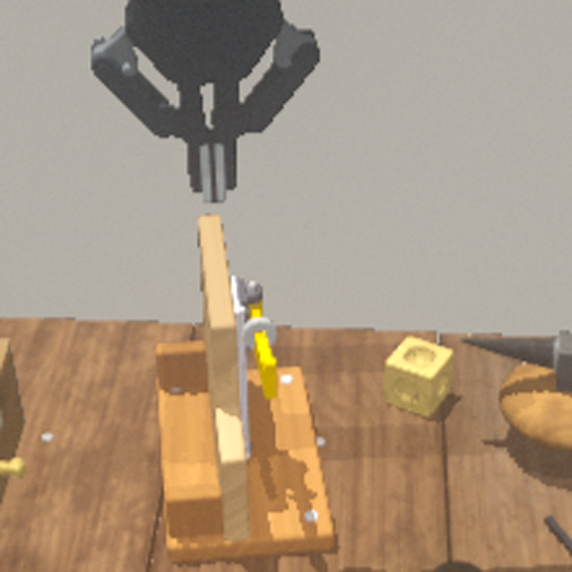

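View pics/t1c.png

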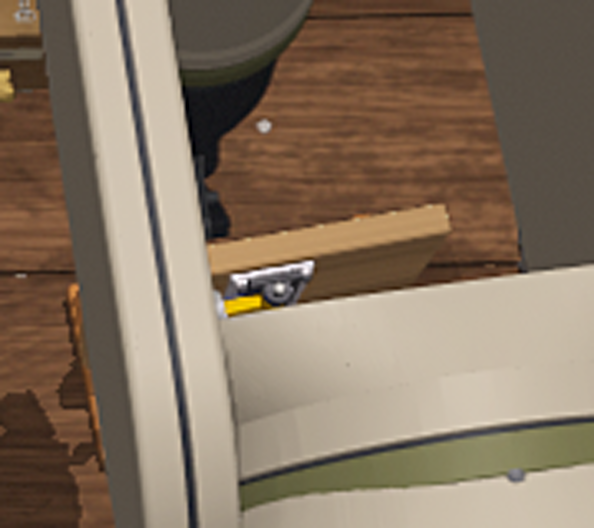

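The side crop shows the shut fingers above the panel, pads at (212,175). The hook's yellow end is at (268,380), in front of the cut corner. I'll use the fingertip to check the side camera's offset.

```bash
python3 - <<'E'
from h import *
c=load("s1");P=pts(c);x,y,z=P[...,0],P[...,1],P[...,2]
m=(z>240)&(z<262)&(np.abs(x-614)<40)&(np.abs(y-123)<40)
p=P[m];print(len(p),np.round(p.min(0),1),np.round(p.max(0),1),np.round(np.median(p,0),1))
m=(z>262)&(z<300)&(np.abs(x-614)<60)&(np.abs(y-123)<40)
p=P[m];print(len(p),np.round(p.min(0),1),np.round(p.max(0),1))
E
```

```text
Traceback (most recent call last):
ValueError: zero-size array to reduction operation minimum which has no identity
```

```bash
python3 - <<'E'
from h import *
c=load("s1");P=pts(c)
for v in range(112,142,3): print(v,[(None if np.isnan(P[v,u,0]) else tuple(np.round(P[v,u]).astype(int))) for u in (272,276,280,283,286,290)])
M=np.linalg.inv(c["cam_to_world"])
for q in((613.8,122.5,246),(613.8,133.5,246),(613.8,111.5,246)):
    k=M@np.array([*q,1]);print(c["fx"]*k[0]/k[2]+c["cx"],c["fy"]*k[1]/k[2]+c["cy"],k[2])
E
```

```text
112 [(np.int64(624), np.int64(140), np.int64(325)), (np.int64(618), np.int64(138), np.int64(325)), (np.int64(615), np.int64(123), np.int64(317)), (np.int64(608), np.int64(137), np.int64(324)), (np.int64(604), np.int64(136), np.int64(324)), (np.int64(599), np.int64(132), np.int64(322))]
115 [(np.int64(625), np.int64(135), np.int64(318)), (np.int64(619), np.int64(139), np.int64(321)), (np.int64(614), np.int64(133), np.int64(317)), (np.int64(609), np.int64(132), np.int64(317)), (np.int64(604), np.int64(135), np.int64(319)), (np.int64(599), np.int64(127), np.int64(315))]
118 [(np.int64(625), np.int64(134), np.int64(313)), (np.int64(620), np.int64(133), np.int64(312)), (np.int64(613), np.int64(136), np.int64(314)), (np.int64(609), np.int64(133), np.int64(313)), (np.int64(605), np.int64(129), np.int64(311)), (np.int64(599), np.int64(129), np.int64(311))]
121 [(np.int64(626), np.int64(132), np.int64(307)), (np.int64(619), np.int64(136), np.int64(309)), (np.int64(614), np.int64(135), np.int64(309)), (np.int64(609), np.int64(133), np.int64(308)), (np.int64(605), np.int64(130), np.int64(306)),
[... 1261 characters left out ...]
.int64(729), np.int64(-638), np.int64(-167)), (np.int64(615), np.int64(137), np.int64(285)), (np.int64(610), np.int64(137), np.int64(285)), (np.int64(606), np.int64(134), np.int64(283)), (np.int64(683), np.int64(-641), np.int64(-167))]
139 [(np.int64(742), np.int64(-636), np.int64(-177)), (np.int64(730), np.int64(-642), np.int64(-180)), (np.int64(716), np.int64(-637), np.int64(-177)), (np.int64(707), np.int64(-643), np.int64(-180)), (np.int64(697), np.int64(-640), np.int64(-178)), (np.int64(684), np.int64(-640), np.int64(-177))]
282.5745149708073 153.03469934931525 799.7227738625753
281.8737200071846 156.80377109295296 791.5292922204815
283.26109571202727 149.34207567793464 807.9162555046693
```

```bash
python3 - <<'E'
from h import *
c=load("side0");P=pts(c)
M=np.linalg.inv(c["cam_to_world"])
for q in((221.9,-557,210),(221.9,-557,195)):
    k=M@np.array([*q,1]);print(c["fx"]*k[0]/k[2]+c["cx"],c["fy"]*k[1]/k[2]+c["cy"],k[2])
for v in (4,8,12,16,19): print(v,[tuple(np.round(P[v,u])) for u in (452,456,468,474,480,485)])
crop(c,"s0g",430,0,510,40,8)
o=robot.observe();print(o["time_s"],o["eef_pos"],o["joint_pos"],o["finger_gap"])
c=cap("side","s2");crop(c,"s2c",200,60,420,280,2.6)
E
```

```text
458.8991551010581 30.10947142776959 1321.4137499161934
457.8171795059594 35.95086618382933 1331.4168015236432
4 [(np.float64(244.0), np.float64(-595.0), np.float64(263.0)), (np.float64(232.0), np.float64(-600.0), np.float64(261.0)), (np.float64(192.0), np.float64(-639.0), np.float64(251.0)), (np.float64(208.0), np.float64(-510.0), np.float64(289.0)), (np.float64(199.0), np.float64(-485.0), np.float64(296.0)), (np.float64(187.0), np.float64(-487.0), np.float64(296.0))]
8 [(np.float64(242.0), np.float64(-596.0), np.float64(252.0)), (np.float64(231.0), np.float64(-597.0), np.float64(252.0)), (np.float64(190.0), np.float64(-641.0), np.float64(240.0)), (np.float64(207.0), np.float64(-503.0), np.float64(282.0)), (np.float64(159.0), np.float64(-638.0), np.float64(242.0)), (np.float64(144.0), np.float64(-642.0), np.float64(240.0))]
12 [(np.float64(231.0), np.float64(-641.0), np.float64(229.0)), (np.float64(220.0), np.float64(-643.0), np.float64(228.0)), (np.float64(189.0), np.float64(-636.0), np.float64(231.0)), (np.float64(205.0), np.float64(-506.0), np.float64(271.0)), (np.float64(156.0), 
[... 294 characters left out ...]
4(204.0), np.float64(-503.0), np.float64(263.0)), (np.float64(154.0), np.float64(-640.0), np.float64(220.0)), (np.float64(141.0), np.float64(-638.0), np.float64(221.0))]
19 [(np.float64(226.0), np.float64(-646.0), np.float64(209.0)), (np.float64(216.0), np.float64(-642.0), np.float64(210.0)), (np.float64(215.0), np.float64(-511.0), np.float64(253.0)), (np.float64(202.0), np.float64(-504.0), np.float64(256.0)), (np.float64(152.0), np.float64(-640.0), np.float64(212.0)), (np.float64(138.0), np.float64(-643.0), np.float64(212.0))]
2.1167 [613.72906825 122.47324369 259.91672895] [ 1.15457488e-01  1.86839693e-01  1.33664743e+00 -6.34862586e-04
  1.61941276e+00 -5.36273006e-02] 0.25011010400431527
```

View pics/s0g.png

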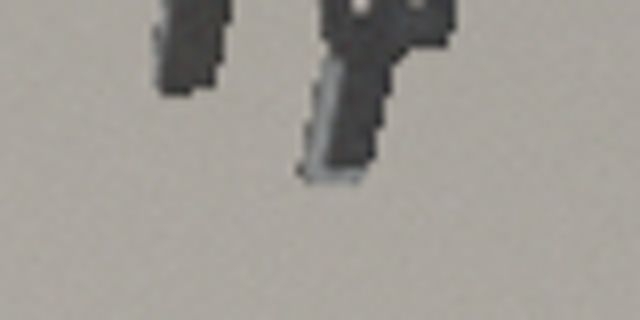

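View pics/s2c.png

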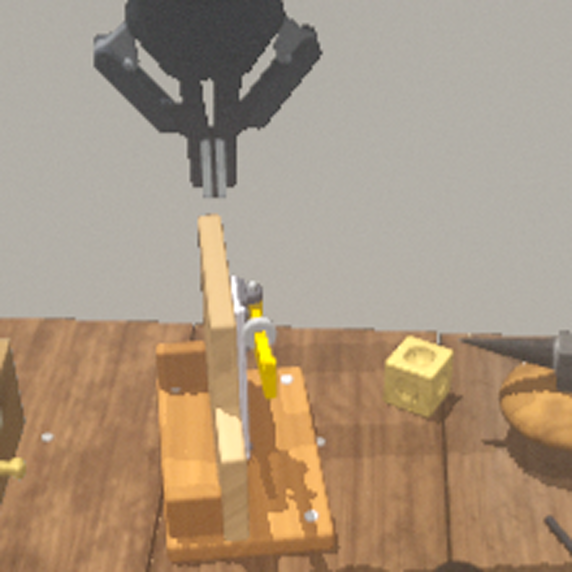

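The fingertips appear about 38 mm higher than the stated tool geometry suggests, both open and shut, while the panel top and roll top heights agree with the camera. I'll choose a swing height that works either way (TCP z about 116) and settle the question by feel at the roll.

Call:
{"fn": "apply_moves", "kwargs": {
  "steps": [
    [[0,0,-40],0],
    [[0,0,-80],0],
    [[0,0,-105],0],
    [[0,0,-125],0],
    [[0,0,-140],0],
    [[0,0,-144],0],
    [[0,0,-144],0]
  ]
}}

```text
time_s: 2.75
eef_pos: [612.9, 122.0, 115.8]
eef_rot: [0.645, 0.764, -0.001, -0.001]
ft_force: [0.5, -0.2, -0.8]
finger_gap: 0.2
```

```bash
python3 - <<'E'
from h import *
c=cap("side","s3");crop(c,"s3c",220,100,360,240,4)
o=robot.observe();print(o["eef_pos"],o["ft_force"])
O=np.array([621,52.5]);a=np.radians(9.8);R=np.array([[np.cos(a),-np.sin(a)],[np.sin(a),np.cos(a)]])
s=O+R@[5,72]
for ph,off in((0,18),(15,18),(30,18),(45,18),(60,18),(75,17),(82,16),(86,16),(90,15),(93,15)):
    p=np.radians(ph);b=np.array([-np.sin(p),np.cos(p)]);n=np.array([np.cos(p),np.sin(p)])
    q=O+R@(np.array([-23,0])+72*b+off*n);print(ph,np.round(q,1),np.round(q-o["eef_pos"][:2],1))
E
```

```text
[613.90851202 122.38856535 117.35479699] [ 0.39259405 -0.58860208  0.40201379]
0 [603.8 122.6] [-10.1   0.2]
15 [584.5 121.5] [-29.4  -0.9]
30 [566.1 115.4] [-47.8  -7. ]
45 [549.9 104.8] [-64.  -17.6]
60 [537.   90.3] [-76.9 -32. ]
75 [528.2  72. ] [-85.7 -50.3]
82 [525.9  62.3] [-88.  -60.1]
86 [525.1  57.2] [-88.8 -65.2]
90 [524.8  51.1] [-89.1 -71.3]
93 [524.8  47.3] [-89.1 -75.1]
```

View pics/s3c.png

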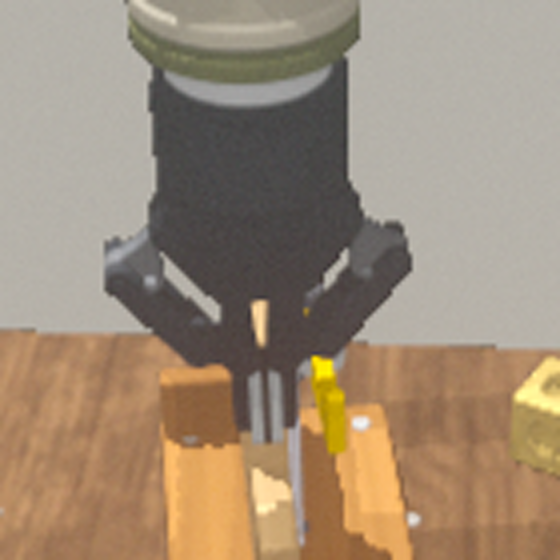

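The crop shows the shut fingers behind the yellow bar's free end (pad tips at (265,440), bar end at (335,450)) with a gap between them. Now I'll swing it along the arc.

Call:
{"fn": "apply_moves", "kwargs": {
  "steps": [
    [[-10,0,0],0],
    [[-20,0,0],0],
    [[-29,-1,0],0],
    [[-39,-4,0],0],
    [[-48,-7,0],0],
    [[-56,-12,0],0],
    [[-64,-18,0],0],
    [[-71,-25,0],0],
    [[-77,-32,0],0],
    [[-82,-41,0],0],
    [[-82,-41,0],0]
  ]
}}

```text
time_s: 3.72
eef_pos: [534.6, 81.6, 120.4]
eef_rot: [0.645, 0.764, 0.003, 0.003]
ft_force: [1.2, 2.1, -0.2]
finger_gap: 0.0
```

Call:
{"fn": "apply_moves", "kwargs": {
  "steps": [
    [[-4,-9,0],0],
    [[-5,-14,0],0],
    [[-6,-19,0],0],
    [[-6,-19,0],0]
  ]
}}

```text
time_s: 4.05
eef_pos: [527.8, 63.3, 119.4]
eef_rot: [0.645, 0.764, 0.002, 0.002]
ft_force: [1.1, 2.0, 2.5]
finger_gap: 0.2
```

```bash
python3 - <<'E'
from h import *
c=cap("side","s4");crop(c,"s4c",220,100,400,280,3.3)
o=robot.observe();print(o["eef_pos"],o["ft_force"])
E
```

```text
[527.36793332  63.44468811 118.95212748] [0.69590351 1.81127392 1.1439585 ]
```

View pics/s4c.png

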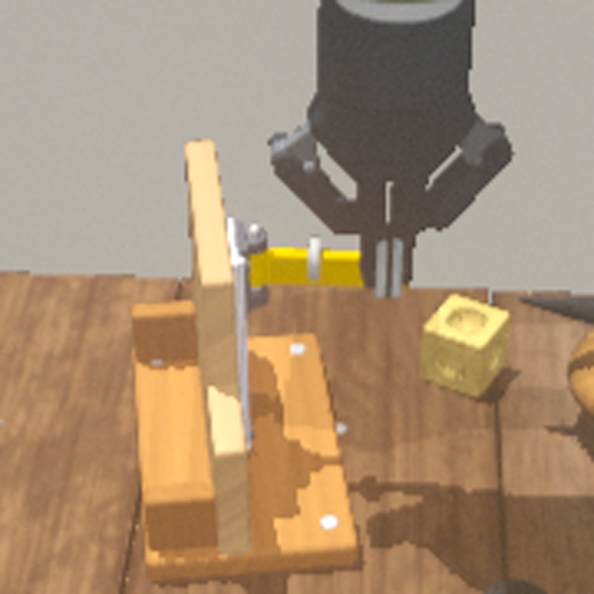

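The hook follows the fingers (bar at (320,265), fingers at (390,270)) and is close to its stop. I'll push on in small steps, watching the force.

Call:
{"fn": "apply_moves", "kwargs": {
  "steps": [
    [[0,-3,0],0],
    [[0,-6,0],0],
    [[0,-8,0],0],
    [[0,-8,0],0]
  ]
}}

```text
time_s: 4.43
eef_pos: [526.1, 55.3, 116.9]
eef_rot: [0.645, 0.764, 0.0, 0.0]
ft_force: [-0.3, 3.0, 1.9]
finger_gap: 0.1
```

Call:
{"fn": "apply_moves", "kwargs": {
  "steps": [
    [[0,-2,0],0],
    [[0,-3,0],0],
    [[0,-3,0],0]
  ]
}}

```text
time_s: 4.68
eef_pos: [525.7, 52.3, 116.4]
eef_rot: [0.645, 0.764, -0.0, -0.0]
ft_force: [0.2, 3.9, 3.1]
finger_gap: 0.1
```

Call:
{"fn": "apply_moves", "kwargs": {
  "steps": [
    [[0,-2,0],0],
    [[0,-3,0],0],
    [[0,-3,0],0]
  ]
}}

```text
time_s: 4.93
eef_pos: [525.9, 49.6, 116.4]
eef_rot: [0.645, 0.764, 0.0, -0.0]
ft_force: [2.0, 4.9, 1.5]
finger_gap: -0.1
```

Call:
{"fn": "apply_moves", "kwargs": {
  "steps": [
    [[0,-2,0],0],
    [[0,-3,0],0],
    [[0,-3,0],0]
  ]
}}

```text
time_s: 5.18
eef_pos: [525.9, 48.9, 116.5]
eef_rot: [0.644, 0.765, 0.002, -0.001]
ft_force: [2.5, 16.4, 1.0]
finger_gap: 0.1
```

The force rose to 16 N with the tool stalled, so this is the stop. I'll hold briefly, back away and look.

Call:
{"fn": "apply_moves", "kwargs": {
  "steps": [
    [[0,-1,0],0],
    [[0,-1,0],0],
    [[0,-1,0],0],
    [[0,20,0],0],
    [[-5,70,40],0],
    [[-15,110,80],0],
    [[-25,150,120],0],
    [[-30,180,140],0],
    [[-35,220,150],0],
    [[-35,220,150],0]
  ]
}}

```text
time_s: 6.02
eef_pos: [491.2, 263.2, 265.8]
eef_rot: [0.645, 0.764, -0.0, 0.001]
ft_force: [1.2, 0.6, -0.5]
finger_gap: -0.1
```

```bash
python3 - <<'E'
from h import *
c=cap("side","s5");d=cap("top","t5");crop(c,"s5c",220,100,400,280,3.3);crop(d,"t5c",190,140,450,350,2.4)
o=robot.observe();print(o["time_s"],o["eef_pos"],o["ft_force"])
for n,c in(("s",c),("t",d)):
    P=pts(c);hsv=cv2.cvtColor(c["img"],cv2.COLOR_RGB2HSV);x,y,z=P[...,0],P[...,1],P[...,2]
    m=(hsv[...,0]>24)&(hsv[...,0]<34)&(hsv[...,1]>200)&(hsv[...,2]>60)&(z>90)&(x>490)&(x<640)
    p=P[m]; 
    if len(p)>5: print("hook",n,len(p),np.round(p.min(0)),np.round(p.max(0)),ln(p[:,:2]),np.round(np.percentile(p[:,2],[2,10,50,90,98]),1))
E
```

```text
6.1167 [491.62155826 267.2010869  268.29464054] [-0.91726699 -0.79985411 -0.82454742]
hook s 336 [515.  32. 133.] [601.  57. 164.] (array([548.88308321,  41.98293804]), array([0.98591046, 0.16727394]), array([23.91657415,  1.91931911])) [134.8 137.8 147.7 153.7 161.9]
hook t 153 [516.  29. 147.] [591.  47. 165.] (array([552.24481452,  37.89257701]), array([-0.98607426, -0.16630558]), array([22.49164672,  2.17945104])) [149.  150.  152.  158.9 162.1]
```

View pics/s5c.png

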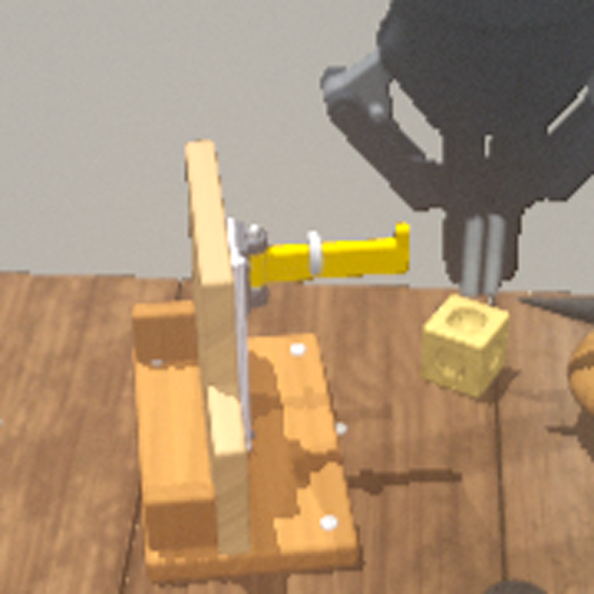

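View pics/t5c.png

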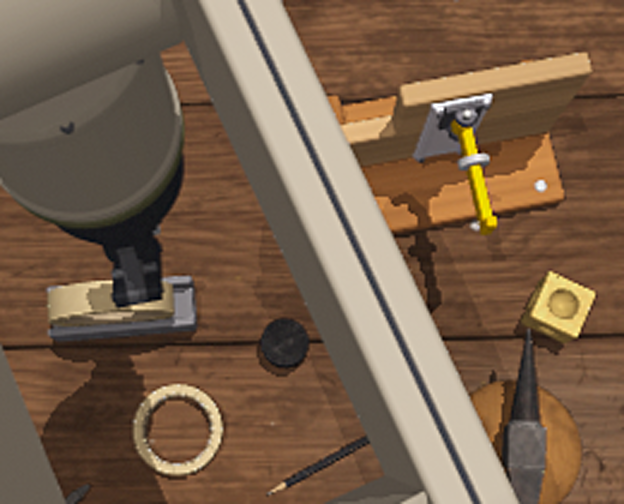

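Both views show the hook square out: its lip is at s5c (403,240), it runs to t5c (487,225), and its yaw of 9.6° matches the board. Heights are about 152 mm for the bar top and 162 mm for the lip. Next I'll go above the roll, 35 mm to its left side.

Call:
{"fn": "apply_moves", "kwargs": {
  "steps": [
    [[-14,92,0],-6],
    [[-14,92,0],-6],
    [[-14,92,-40],-6],
    [[-14,92,-80],-6],
    [[-14,92,-120],-6],
    [[-14,92,-150],-6],
    [[-14,92,-170],-6],
    [[-14,92,-170],-6],
    [[-14,92,-170],-6]
  ],
  "jaw": 0.2
}}

```text
time_s: 6.87
eef_pos: [476.5, 352.8, 92.6]
eef_rot: [0.684, 0.729, -0.002, -0.0]
ft_force: [0.3, -0.3, 0.4]
finger_gap: 51.0
```

```bash
python3 - <<'E'
from h import *
c=cap("side","s6");d=cap("top","t6");crop(c,"s6c",270,180,470,400,2.7);crop(d,"t6c",170,180,330,300,4)
o=robot.observe();print(o["time_s"],o["eef_pos"],o["ft_force"],o["finger_gap"])
E
```

```text
6.9667 [478.77183289 354.71014444  96.37390194] [ 0.11141683 -0.86577819  0.13350092] 50.93132673852251
```

View pics/s6c.png

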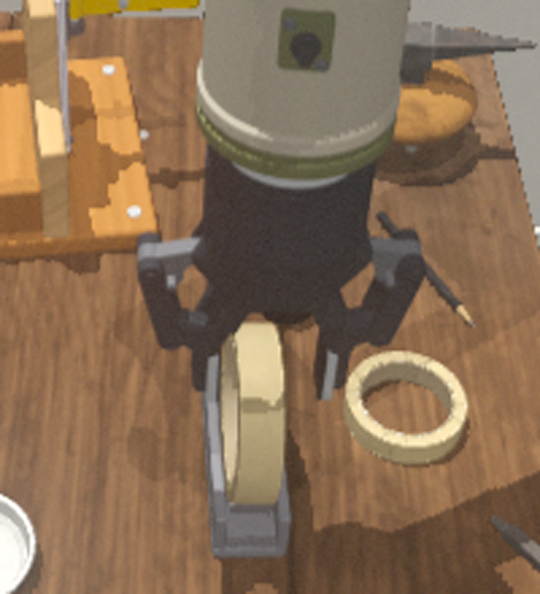

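View pics/t6c.png

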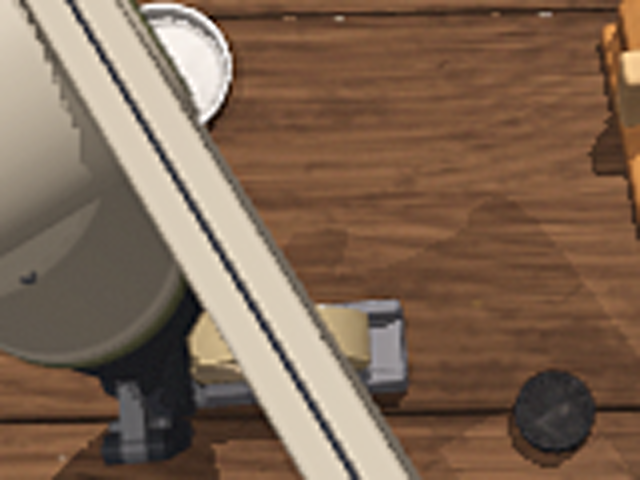

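```bash
python3 - <<'E'
from h import *
c=load("s6");P=pts(c)
for v in range(300,332,4): print(v,[(u,tuple(np.round(P[v,u]).astype(int).tolist())) for u in (343,347,366,388,391,394,398)])
d=load("t6");P=pts(d)
for v in(275,280,285,290,294): print(v,[(u,tuple(np.round(P[v,u]).astype(int).tolist())) for u in (196,200,204,208,214)])
for n in("s6","t6"):
    c=load(n);M=np.linalg.inv(c["cam_to_world"])
    for q in((453,355,84),(505,355,84),(453,355,124),(505,355,124)):
        k=M@np.array([*q,1]);print(n,q,c["fx"]*k[0]/k[2]+c["cx"],c["fy"]*k[1]/k[2]+c["cy"])
E
```

```text
300 [(343, (513, 358, 170)), (347, (508, 369, 182)), (366, (477, 297, 102)), (388, (455, 369, 185)), (391, (451, 369, 185)), (394, (448, 368, 185)), (398, (441, 360, 176))]
304 [(343, (513, 365, 170)), (347, (508, 368, 173)), (366, (477, 311, 110)), (388, (451, 348, 153)), (391, (450, 363, 171)), (394, (446, 365, 173)), (398, (441, 363, 172))]
308 [(343, (513, 367, 164)), (347, (507, 368, 165)), (366, (478, 319, 110)), (388, (451, 349, 147)), (391, (448, 357, 156)), (394, (445, 362, 162)), (398, (440, 363, 163))]
312 [(343, (512, 361, 149)), (347, (507, 365, 154)), (366, (478, 329, 112)), (388, (451, 354, 143)), (391, (448, 362, 153)), (394, (444, 361, 152)), (398, (438, 358, 149))]
316 [(343, (512, 362, 141)), (347, (507, 365, 145)), (366, (478, 333, 108)), (388, (450, 357, 139)), (391, (447, 361, 144)), (394, (443, 359, 141)), (398, (437, 357, 139))]
320 [(343, (512, 361, 132)), (347, (506, 365, 136)), (366, (478, 339, 107)), (388, (450, 360, 134)), (391, (446, 362, 136)), (394, (441, 358, 132)), (398, (414, 249, 1))]
324 [(343, (511, 362, 124)), (347, (506, 366, 130)), (366, (478,
[... 639 characters left out ...]
90))]
290 [(196, (418, 359, 222)), (200, (418, 353, 222)), (204, (418, 346, 222)), (208, (418, 340, 222)), (214, (421, 336, 195))]
294 [(196, (412, 359, 222)), (200, (412, 353, 219)), (204, (412, 347, 220)), (208, (412, 341, 217)), (214, (434, 376, -2))]
s6 (453, 355, 84) 382.40908348185997 339.45143958610333
s6 (505, 355, 84) 346.384573871611 338.05356620884623
s6 (453, 355, 124) 384.96594261127547 321.7238397692789
s6 (505, 355, 124) 347.5753962351291 320.30128848986186
t6 (453, 355, 84) 216.49032051058748 279.1065272800884
t6 (505, 355, 84) 217.1581210527026 251.70663995838518
t6 (453, 355, 124) 212.07364987101562 276.25839979488177
t6 (505, 355, 124) 212.83286095256526 247.62916906632137
```

Depth puts the tips at z ≈ 126 mm with the TCP at 96 mm, so the tips really do sit about 29 mm above the reported TCP at this opening. The fingers straddle the roll (pads at x ≈ 449 and 506, roll at 478). I'll lower with that in mind.

Call:
{"fn": "apply_moves", "kwargs": {
  "steps": [
    [[0,0,0],0],
    [[0,0,-15],0],
    [[0,0,-28],0],
    [[0,0,-36],0],
    [[0,0,-43],0],
    [[0,0,-48],0],
    [[0,0,-50],0],
    [[0,0,-50],0],
    [[0,0,-50],0]
  ]
}}

```text
time_s: 7.72
eef_pos: [477.7, 354.9, 44.9]
eef_rot: [0.684, 0.73, 0.0, 0.0]
ft_force: [-0.3, -0.5, -0.3]
finger_gap: 51.0
```

```bash
python3 - <<'E'
from h import *
c=cap("side","s7");crop(c,"s7c",270,180,470,400,2.7)
o=robot.observe();print(o["time_s"],o["eef_pos"],o["ft_force"],o["finger_gap"])
P=pts(c)
for v in range(325,360,4): print(v,[(u,tuple(np.round(P[v,u]).astype(int).tolist())) for u in (343,347,385,388,391,394)])
E
```

```text
7.7667 [477.84343591 355.09144248  45.16269775] [-0.46237466 -0.84763517  0.06192019] 51.30193490608414
325 [(343, (511, 367, 128)), (347, (506, 374, 138)), (385, (455, 371, 137)), (388, (451, 369, 134)), (391, (447, 370, 136)), (394, (441, 361, 125))]
329 [(343, (511, 368, 121)), (347, (506, 367, 120)), (385, (451, 354, 107)), (388, (449, 366, 121)), (391, (445, 366, 123)), (394, (441, 364, 120))]
333 [(343, (511, 370, 115)), (347, (505, 369, 113)), (385, (451, 358, 103)), (388, (448, 365, 111)), (391, (444, 367, 115)), (394, (440, 364, 111))]
337 [(343, (510, 363, 97)), (347, (505, 368, 103)), (385, (451, 361, 98)), (388, (447, 363, 101)), (391, (442, 358, 95)), (394, (438, 358, 94))]
341 [(343, (510, 364, 89)), (347, (504, 368, 94)), (385, (450, 363, 92)), (388, (446, 363, 92)), (391, (441, 360, 88)), (394, (423, 291, -2))]
345 [(343, (510, 364, 79)), (347, (504, 368, 85)), (385, (450, 364, 83)), (388, (445, 364, 83)), (391, (440, 359, 76)), (394, (424, 302, 2))]
349 [(343, (507, 315, 4)), (347, (504, 368, 76)), (385, (449, 363, 73)), (388, (434, 309, 0)), (391, (430, 309, 0)), (394, (425, 311, 3))]
353 [(343, (507, 323, 3)), (347, (502, 340, 28)), (385, (440, 318, 1)), (388, (435, 318, 1)), (391, (430, 317, 1)), (394, (425, 317, 0))]
357 [(343, (507, 329, 1)), (347, (502, 343, 21)), (385, (440, 326, 2)), (388, (435, 325, 0)), (391, (430, 325, 0)), (394, (426, 324, -1))]
```

View pics/s7c.png

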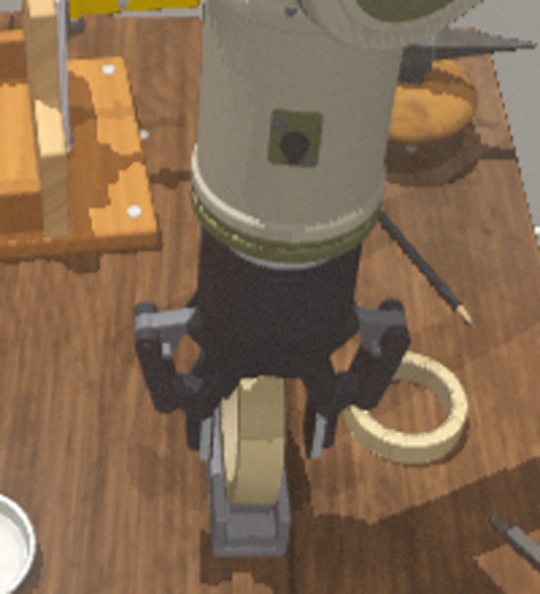

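The pads straddle the ring wall with their tips at z ≈ 72 mm. I'll shift 3 mm outward and close.

Call:
{"fn": "apply_moves", "kwargs": {
  "steps": [
    [[0,3,0],0],
    [[0,3,0],0]
  ]
}}

```text
time_s: 7.93
eef_pos: [477.9, 358.5, 45.3]
eef_rot: [0.684, 0.73, 0.001, 0.0]
ft_force: [0.5, 0.7, -0.1]
finger_gap: 50.9
```

Call:
{"fn": "apply_moves", "kwargs": {
  "steps": [
    [[0,0,0],0],
    [[0,0,0],0],
    [[0,0,0],0],
    [[0,0,0],0],
    [[0,0,0],0],
    [[0,0,0],0],
    [[0,0,0],0]
  ],
  "jaw": -1
}}

```text
time_s: 8.52
eef_pos: [477.8, 357.9, 44.9]
eef_rot: [0.684, 0.73, 0.0, 0.0]
ft_force: [0.4, -0.4, 2.7]
finger_gap: 22.9
```

The gap of 22.9 mm shows the ring is held. I'll lift straight up.

Call:
{"fn": "apply_moves", "kwargs": {
  "steps": [
    [[0,0,6],0],
    [[0,0,15],0],
    [[0,0,30],0],
    [[0,0,50],0],
    [[0,0,75],0],
    [[0,0,90],0],
    [[0,-20,90],3],
    [[0,-40,90],6],
    [[0,-60,90],6],
    [[0,-60,90],6],
    [[0,-60,90],6]
  ]
}}

```text
time_s: 9.43
eef_pos: [477.4, 297.2, 135.2]
eef_rot: [0.645, 0.764, 0.0, -0.0]
ft_force: [0.3, -0.6, -1.4]
finger_gap: 23.0
```

```bash
python3 - <<'E'
from h import *
c=cap("side","s8");d=cap("top","t8");crop(c,"s8c",250,120,470,340,2.6)
o=robot.observe();print(o["time_s"],o["eef_pos"],o["ft_force"],o["finger_gap"])
for n,c in(("s",c),("t",d)):
    P=pts(c);hsv=cv2.cvtColor(c["img"],cv2.COLOR_RGB2HSV);x,y,z=P[...,0],P[...,1],P[...,2]
    m=(hsv[...,0]>18)&(hsv[...,0]<32)&(hsv[...,1]>40)&(hsv[...,1]<150)&(hsv[...,2]>110)&(z>85)&(z<220)&(x>430)&(x<540)&(y>180)&(y<350)
    p=P[m];print(n,len(p),np.round(p.min(0)),np.round(p.max(0)),cv2.minAreaRect(p[:,:2].astype(np.float32)),np.percentile(p[:,2],98))
E
```

```text
9.5333 [477.47214742 298.2851098  135.06238657] [ 0.4502438   0.49678598 -1.90537686] 22.620247939326116
s 913 [462. 223. 103.] [503. 316. 201.] ((489.09149169921875, 269.2991943359375), (38.1268310546875, 96.07097625732422), 11.848185539245605) 198.34983314282178
t 236 [469. 241. 112.] [496. 276. 202.] ((483.91204833984375, 260.7261962890625), (23.93206214904785, 36.231536865234375), 10.989419937133789) 201.22590970893555
```

View pics/s8c.png

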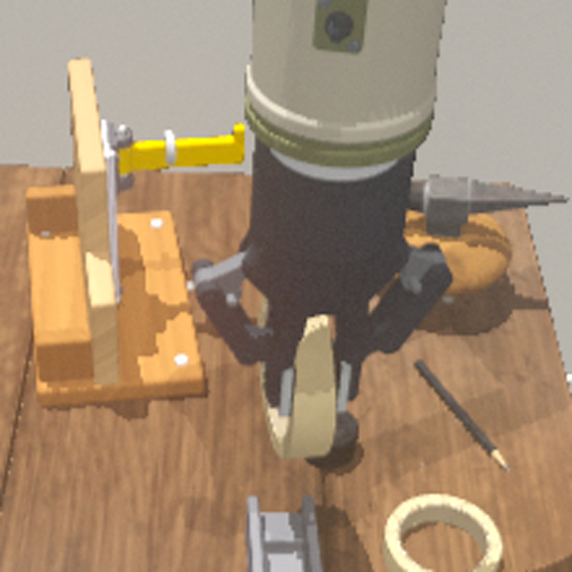

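The roll hangs between the fingers at s8c (300,395), with its centre about (484, 264, 151) mm. I'll check the space ahead of the hook.

```bash
python3 - <<'E'
from h import *
for n in("top0","side0"):
    P=pts(load(n));x,y,z=P[...,0],P[...,1],P[...,2]
    m=(x>300)&(x<510)&(y>-110)&(y<110)&(z>50)&(z<200);p=P[m];print(n,len(p),np.round(p.min(0)),np.round(p.max(0)))
    m&=(x>430);p=P[m];print(len(p), p.min(0) if len(p) else '',p.max(0) if len(p) else '')
E
```

```text
top0 2083 [300. -43.  50.] [449.  51.  98.]
33 [430.08750036  -7.82148137  86.76086562] [ 4.49128999e+02 -9.84902010e-02  9.21154672e+01]
side0 1677 [300. -25.  50.] [449.  59.  98.]
26 [430.10572194  -5.33362913  85.29620527] [449.18897706   1.96187153  93.22806336]
```

The anvil's horn tip at (449,-3,90) is clear of the roll if its centre stays at x ≥ 480. I'll move ahead of the hook tip.

Call:
{"fn": "apply_moves", "kwargs": {
  "steps": [
    [[-2,-30,0],0],
    [[-2,-70,0],0],
    [[-2,-110,0],0],
    [[-2,-150,-5],0],
    [[-2,-185,-10],0],
    [[-2,-210,-14],0],
    [[-2,-228,-17],0],
    [[-2,-237,-17],0],
    [[-2,-237,-17],0],
    [[-2,-237,-17],0],
    [[-2,-237,-17],0]
  ]
}}

```text
time_s: 10.45
eef_pos: [475.8, 62.2, 118.0]
eef_rot: [0.644, 0.765, 0.0, -0.0]
ft_force: [0.7, -0.6, -1.2]
finger_gap: 22.6
```

```bash
cat >> h.py <<'E'
def rollpts(c,lo=60,hi=230):
    P=pts(c);hsv=cv2.cvtColor(c["img"],cv2.COLOR_RGB2HSV);x,y,z=P[...,0],P[...,1],P[...,2]
    m=(hsv[...,0]>18)&(hsv[...,0]<32)&(hsv[...,1]>40)&(hsv[...,1]<160)&(hsv[...,2]>90)&(z>lo)&(z<hi)&(x>450)&(x<590)&(y>-40)&(y<100)
    return P[m]
E
python3 - <<'E'
from h import *
c=cap("side","s9");d=cap("top","t9");crop(c,"s9c",240,100,420,280,3.3);crop(d,"t9c",300,130,480,280,3.6)
o=robot.observe();print(o["time_s"],o["eef_pos"],o["ft_force"],o["finger_gap"])
for c in(c,d):
    p=rollpts(c); 
    if len(p)>9: print(len(p),np.round(p.min(0)),np.round(p.max(0)))
E
```

```text
10.55 [475.70045741  62.13209854 117.89256881] [-0.23070634 -0.83485433 -0.67980052] 23.053654573508243
748 [462. -10.  85.] [570.  83. 214.]
```

View pics/s9c.png

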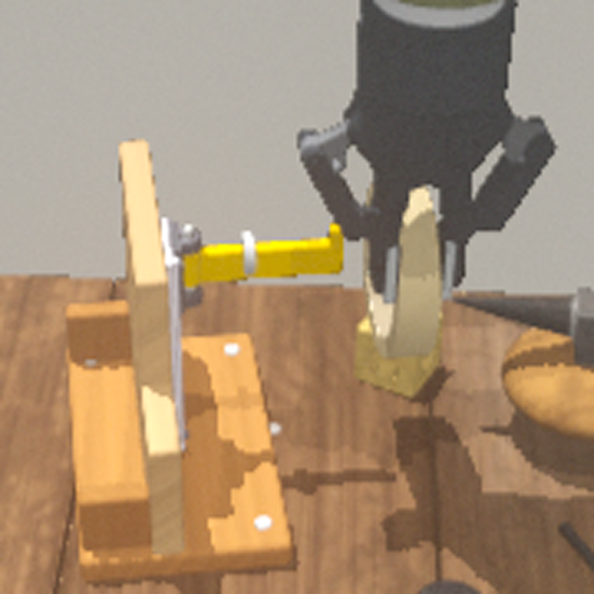

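View pics/t9c.png

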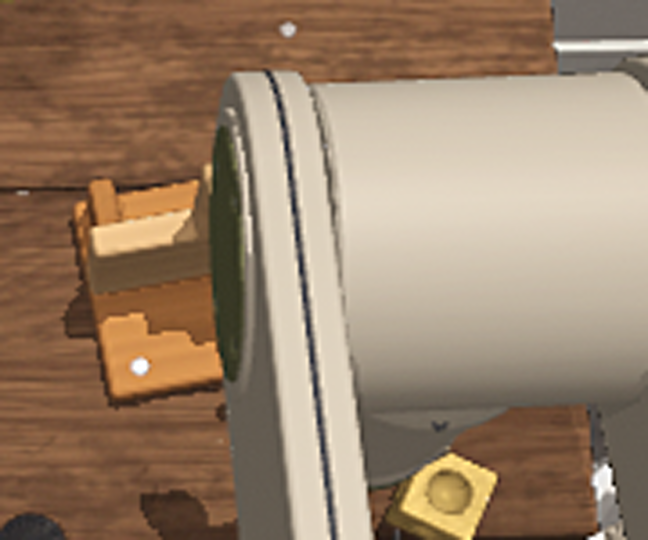

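The side view shows the roll at (405,270), level with and just ahead of the hook's lip at (337,240), and the lip height falls within the bore. I'll thread it slowly along the bar's direction.

Call:
{"fn": "apply_moves", "kwargs": {
  "steps": [
    [[5,1,0],0],
    [[10,2,0],0],
    [[15,2,0],0],
    [[20,3,0],0],
    [[25,4,0],0],
    [[30,5,0],0],
    [[30,5,0],0]
  ]
}}

```text
time_s: 11.13
eef_pos: [506.5, 66.0, 117.7]
eef_rot: [0.645, 0.764, 0.0, 0.0]
ft_force: [0.4, -0.5, -0.2]
finger_gap: 22.7
```

```bash
python3 - <<'E'
from h import *
c=cap("side","s10");crop(c,"s10c",240,110,400,270,3.7)
o=robot.observe();print(o["time_s"],o["eef_pos"],o["ft_force"],o["finger_gap"])
E
```

```text
11.1833 [505.91287134  65.87117458 117.53069594] [-0.3488082   0.0202442  -0.98003747] 22.842688789339313
```

View pics/s10c.png

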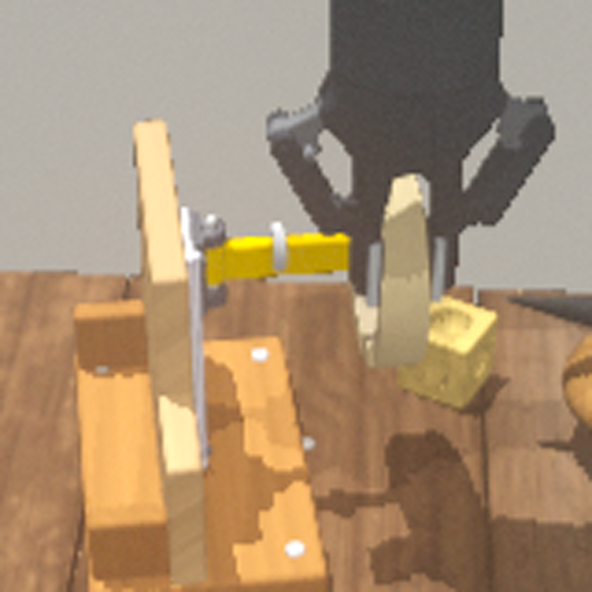

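The lip has gone into the bore behind the fingers (bar end at (350,255)) with no contact force. I'll go on to about x = -80 mm of the board.

Call:
{"fn": "apply_moves", "kwargs": {
  "steps": [
    [[5,1,0],0],
    [[10,2,0],0],
    [[15,3,0],0],
    [[20,4,0],0],
    [[25,4,0],0],
    [[30,5,0],0],
    [[30,5,0],0],
    [[30,5,0],0]
  ]
}}

```text
time_s: 11.85
eef_pos: [535.6, 70.9, 117.5]
eef_rot: [0.645, 0.764, -0.0, -0.0]
ft_force: [-0.7, 0.4, -1.5]
finger_gap: 22.8
```

```bash
python3 - <<'E'
from h import *
c=cap("side","s11");crop(c,"s11c",240,110,400,270,3.7)
o=robot.observe();print(o["time_s"],o["eef_pos"],o["ft_force"],o["ft_torque"],o["finger_gap"])
p=rollpts(c);print(len(p),np.round(p.min(0)),np.round(p.max(0)))
E
```

```text
11.9 [535.41453096  70.84995762 117.46384569] [ 0.63266359 -0.19757559 -1.40765281] [0.03085678 0.0120094  0.002068  ] 23.126359942078924
668 [522.  18.  88.] [589.  91. 214.]
```

View pics/s11c.png

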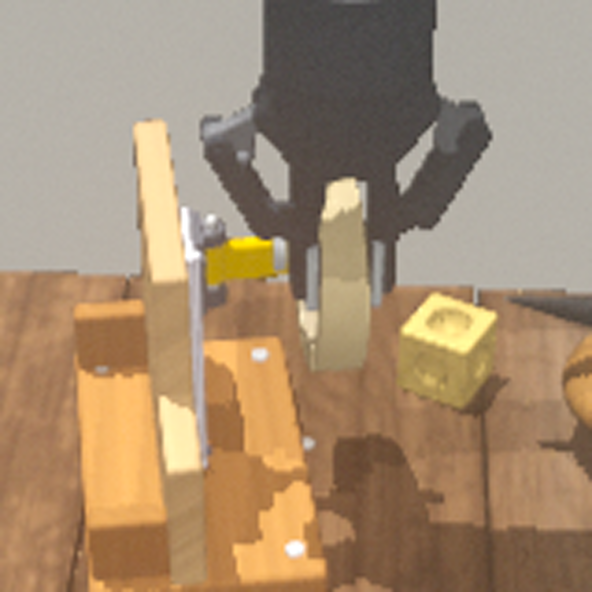

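The roll is threaded (roll at (338,275), collar beyond it at (280,255)). I'll lower it by feel.

Call:
{"fn": "apply_moves", "kwargs": {
  "steps": [
    [[0,0,-3],0],
    [[0,0,-6],0],
    [[0,0,-9],0],
    [[0,0,-11],0],
    [[0,0,-12],0],
    [[0,0,-12],0],
    [[0,0,-12],0]
  ]
}}

```text
time_s: 12.48
eef_pos: [535.4, 70.8, 105.6]
eef_rot: [0.645, 0.764, -0.0, -0.0]
ft_force: [-0.3, 1.1, -1.1]
finger_gap: 22.8
```

Call:
{"fn": "apply_moves", "kwargs": {
  "steps": [
    [[0,0,-0.5],0],
    [[0,0,-1],0],
    [[0,0,-1],0]
  ]
}}

```text
time_s: 12.73
eef_pos: [535.5, 70.8, 104.6]
eef_rot: [0.645, 0.764, 0.0, 0.0]
ft_force: [0.2, -0.2, -0.6]
finger_gap: 22.6
```

Call:
{"fn": "apply_moves", "kwargs": {
  "steps": [
    [[0,0,-0.5],0],
    [[0,0,-1],0],
    [[0,0,-1],0]
  ]
}}

```text
time_s: 12.98
eef_pos: [535.4, 70.8, 103.5]
eef_rot: [0.645, 0.764, -0.0, -0.0]
ft_force: [0.7, 0.2, -1.9]
finger_gap: 23.0
```

Call:
{"fn": "apply_moves", "kwargs": {
  "steps": [
    [[0,0,-0.5],0],
    [[0,0,-1],0],
    [[0,0,-1],0]
  ]
}}

```text
time_s: 13.23
eef_pos: [535.4, 70.8, 102.5]
eef_rot: [0.645, 0.764, -0.0, -0.0]
ft_force: [0.5, -0.0, -1.2]
finger_gap: 22.9
```

Call:
{"fn": "apply_moves", "kwargs": {
  "steps": [
    [[0,0,-0.5],0],
    [[0,0,-1],0],
    [[0,0,-1],0]
  ]
}}

```text
time_s: 13.48
eef_pos: [535.4, 70.8, 101.5]
eef_rot: [0.645, 0.764, -0.0, -0.0]
ft_force: [0.4, 0.7, -0.8]
finger_gap: 22.8
```

Call:
{"fn": "apply_moves", "kwargs": {
  "steps": [
    [[0,0,-0.5],0],
    [[0,0,-1],0],
    [[0,0,-1],0]
  ]
}}

```text
time_s: 13.73
eef_pos: [535.4, 70.8, 100.5]
eef_rot: [0.645, 0.764, -0.0, -0.0]
ft_force: [-0.4, -0.0, -0.7]
finger_gap: 22.6
```

Call:
{"fn": "apply_moves", "kwargs": {
  "steps": [
    [[0,0,-0.5],0],
    [[0,0,-1],0],
    [[0,0,-1],0]
  ]
}}

```text
time_s: 13.98
eef_pos: [535.5, 70.8, 99.5]
eef_rot: [0.645, 0.764, -0.0, -0.0]
ft_force: [0.6, -0.1, -1.5]
finger_gap: 22.7
```

```bash
python3 - <<'E'
from workcell import robot
import numpy as np
F=[]
for i in range(4): robot.capture("top"); o=robot.observe(); F.append(np.r_[o["ft_force"],o["ft_torque"]*100])
print(np.round(np.mean(F,0),2),o["eef_pos"])
E
```

```text
[ 0.28  0.15 -1.02  1.74  1.33  1.38] [535.5256908   70.8466114   99.67191418]
```

Call:
{"fn": "apply_moves", "kwargs": {
  "steps": [
    [[0,0,-0.5],0],
    [[0,0,-1],0],
    [[0,0,-1],0]
  ]
}}

```text
time_s: 14.43
eef_pos: [535.7, 70.8, 99.0]
eef_rot: [0.645, 0.764, 0.0, 0.0]
ft_force: [-1.7, 0.3, 3.4]
finger_gap: 22.6
```

Call:
{"fn": "apply_moves", "kwargs": {
  "steps": [
    [[0,0,-0.5],0],
    [[0,0,-0.5],0],
    [[0,0,-0.5],0]
  ]
}}

```text
time_s: 14.68
eef_pos: [535.8, 70.8, 98.7]
eef_rot: [0.645, 0.764, 0.0, 0.0]
ft_force: [-2.4, 0.9, 4.5]
finger_gap: 22.9
```

```bash
python3 - <<'E'
from h import *
c=cap("side","s12");crop(c,"s12c",240,110,400,270,3.7)
F=[]
for i in range(3): robot.capture("top"); o=robot.observe(); F.append(np.r_[o["ft_force"],o["ft_torque"]*100])
print(np.round(np.mean(F,0),2),o["eef_pos"])
E
```

```text
[ -2.68  -0.06   5.11 -22.27  40.31  -8.02] [535.76764107  70.79143717  98.73650254]
```

View pics/s12c.png

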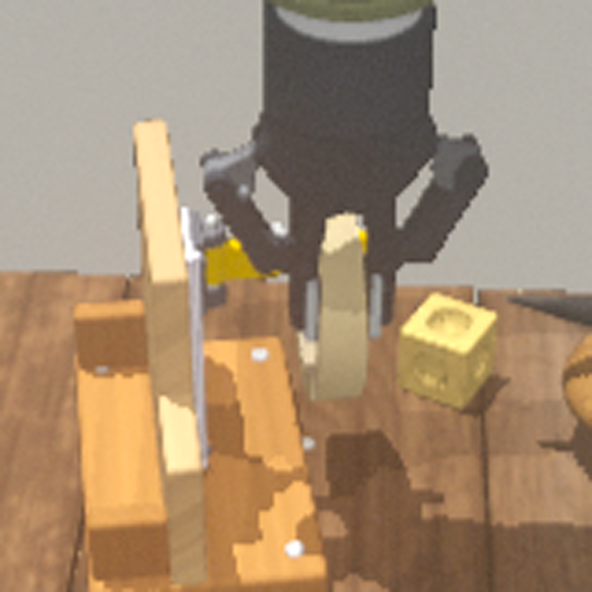

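Contact is felt. The vertical force went from -1.1 to +5 N, so the roll rests on the bar with about 6 N while still held. The step-2 hold of 0.4 s has passed. I'll ease off slightly and slide toward the collar.

Call:
{"fn": "apply_moves", "kwargs": {
  "steps": [
    [[0,0,0.5],0],
    [[1,0,0.5],0],
    [[2,0.5,0.5],0],
    [[3,0.5,0.5],0],
    [[4,0.5,0.5],0],
    [[4,0.5,0.5],0],
    [[4,0.5,0.5],0]
  ]
}}

```text
time_s: 15.47
eef_pos: [539.9, 71.3, 98.8]
eef_rot: [0.645, 0.764, 0.0, 0.0]
ft_force: [-0.7, -1.3, 4.9]
finger_gap: 23.0
```

Call:
{"fn": "apply_moves", "kwargs": {
  "steps": [
    [[0.5,0,0.5],0],
    [[1,0,0.5],0],
    [[2,0.5,0.5],0],
    [[2,0.5,0.5],0]
  ]
}}

```text
time_s: 15.8
eef_pos: [541.6, 71.8, 99.0]
eef_rot: [0.645, 0.764, -0.0, -0.0]
ft_force: [-0.8, -1.2, 2.7]
finger_gap: 22.6
```

Call:
{"fn": "apply_moves", "kwargs": {
  "steps": [
    [[0.5,0,0],0],
    [[1,0,0],0],
    [[1,0,0],0]
  ]
}}

```text
time_s: 16.05
eef_pos: [542.6, 71.9, 99.1]
eef_rot: [0.645, 0.764, 0.0, -0.0]
ft_force: [-1.6, -0.9, 3.4]
finger_gap: 23.4
```

Call:
{"fn": "apply_moves", "kwargs": {
  "steps": [
    [[0.5,0,0],0],
    [[1,0,0],0],
    [[1,0,0],0]
  ]
}}

```text
time_s: 16.3
eef_pos: [543.6, 71.9, 99.1]
eef_rot: [0.645, 0.764, 0.0, -0.0]
ft_force: [-1.9, -0.6, 1.5]
finger_gap: 22.8
```

Call:
{"fn": "apply_moves", "kwargs": {
  "steps": [
    [[0.5,0,0],0],
    [[1,0,0],0],
    [[1,0,0],0]
  ]
}}

```text
time_s: 16.55
eef_pos: [544.6, 71.9, 99.1]
eef_rot: [0.645, 0.764, 0.0, 0.0]
ft_force: [-0.9, -1.3, 1.7]
finger_gap: 23.1
```

Call:
{"fn": "apply_moves", "kwargs": {
  "steps": [
    [[0.5,0,0],0],
    [[1,0.5,0],0],
    [[1,0.5,0],0]
  ]
}}

```text
time_s: 16.8
eef_pos: [545.6, 72.3, 99.1]
eef_rot: [0.645, 0.764, -0.0, 0.0]
ft_force: [-1.2, -1.1, 2.2]
finger_gap: 23.0
```

Call:
{"fn": "apply_moves", "kwargs": {
  "steps": [
    [[0.5,0,0],0],
    [[1,0,0],0],
    [[1,0,0],0]
  ]
}}

```text
time_s: 17.05
eef_pos: [546.6, 72.4, 99.1]
eef_rot: [0.645, 0.764, 0.0, -0.0]
ft_force: [-0.8, 0.1, 2.1]
finger_gap: 22.9
```

Call:
{"fn": "apply_moves", "kwargs": {
  "steps": [
    [[0.5,0,0],0],
    [[0.5,0,0],0],
    [[0.5,0,0],0]
  ]
}}

```text
time_s: 17.3
eef_pos: [546.7, 72.4, 99.0]
eef_rot: [0.645, 0.764, -0.0, -0.0]
ft_force: [-3.1, -1.3, 3.5]
finger_gap: 23.0
```

```bash
python3 - <<'E'
from h import *
c=cap("side","s13");crop(c,"s13c",260,130,360,230,6)
F=[]
for i in range(3): robot.capture("top"); o=robot.observe(); F.append(np.r_[o["ft_force"],o["ft_torque"]*100])
print(np.round(np.mean(F,0),2),o["eef_pos"])
E
```

```text
[ -4.27  -1.03   3.15 -21.68  54.87 -19.1 ] [546.77723384  72.36896118  99.05431454]
```

View pics/s13c.png

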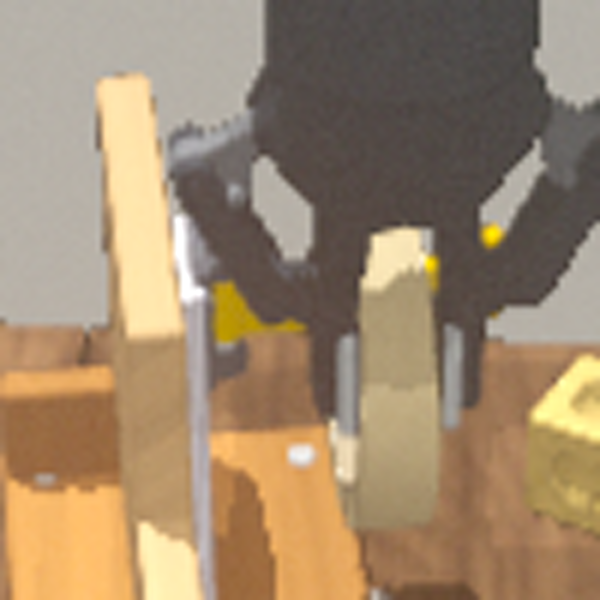

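The forward force rises as motion stalls (fx ≈ -4.3 N). The moment about z fits a contact on the hook's axis, which is the collar. I'll give one small nudge to confirm.

Call:
{"fn": "apply_moves", "kwargs": {
  "steps": [
    [[0.5,0,0],0],
    [[0.5,0,0],0],
    [[0.5,0,0],0]
  ]
}}

```text
time_s: 17.75
eef_pos: [546.9, 72.3, 98.9]
eef_rot: [0.645, 0.764, -0.0, -0.001]
ft_force: [-7.4, -0.2, 3.9]
finger_gap: 22.7
```

The force rose to -7.4 N with no motion, so the roll is home against the collar. I'll relax the push and open.

Call:
{"fn": "apply_moves", "kwargs": {
  "steps": [
    [[-0.8,0,0.2],0],
    [[-0.8,0,0.2],0],
    [[-0.8,0,0.2],0]
  ]
}}

```text
time_s: 18.0
eef_pos: [546.7, 72.4, 99.2]
eef_rot: [0.645, 0.764, 0.0, 0.0]
ft_force: [-1.8, -0.3, 0.7]
finger_gap: 23.0
```

Call:
{"fn": "apply_moves", "kwargs": {
  "steps": [
    [[0,0,0],0],
    [[0,0,0],0],
    [[0,0,0],0],
    [[0,0,0],0],
    [[0,0,0],0],
    [[0,0,0],0]
  ],
  "jaw": 0
}}

```text
time_s: 18.5
eef_pos: [546.8, 72.4, 99.3]
eef_rot: [0.645, 0.764, 0.0, 0.0]
ft_force: [-0.5, 0.3, 0.2]
finger_gap: 43.0
```

```bash
python3 - <<'E'
from h import *
c=cap("side","s14");crop(c,"s14c",260,130,360,230,6)
o=robot.observe();print(o["ft_force"],o["eef_pos"],o["finger_gap"])
E
```

```text
[0.82036552 0.57513095 0.19450589] [546.7628858   72.34897283  99.34491449] 42.28560657546096
```

View pics/s14c.png

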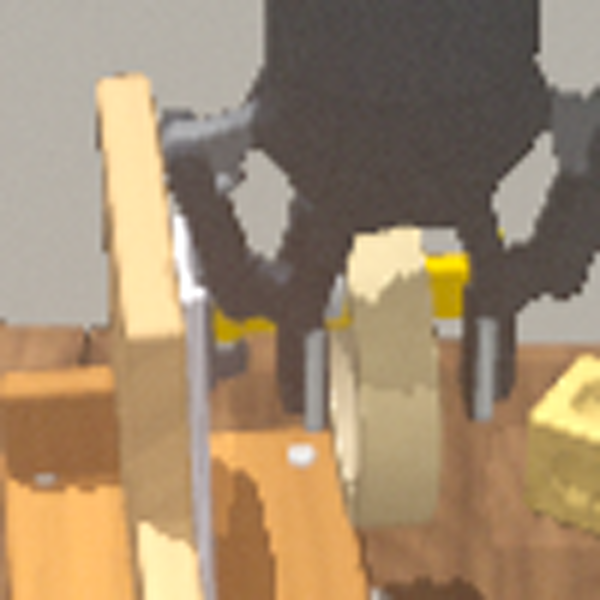

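The roll hangs at (395,380), free between the open pads at (315,380) and (487,370). I'll back off straight up and then away.

Call:
{"fn": "apply_moves", "kwargs": {
  "steps": [
    [[0,0,8],0],
    [[0,0,20],0],
    [[0,0,40],0],
    [[0,0,70],0],
    [[0,0,100],0],
    [[0,0,130],0],
    [[-20,40,140],0],
    [[-60,80,140],0],
    [[-80,120,140],0],
    [[-100,160,140],0],
    [[-100,200,140],0],
    [[-100,220,140],0]
  ]
}}

```text
time_s: 19.55
eef_pos: [445.6, 294.2, 241.8]
eef_rot: [0.645, 0.764, 0.001, 0.001]
ft_force: [0.1, 0.2, 0.6]
finger_gap: 42.5
```

```bash
python3 - <<'E'
from h import *
c=cap("side","s15");d=cap("top","t15");crop(c,"s15c",240,110,400,270,3.7);crop(d,"t15c",300,130,450,290,3.7)
o=robot.observe();print(o["time_s"],o["ft_force"],o["eef_pos"])
a=np.radians(9.7);R=np.array([[np.cos(a),-np.sin(a)],[np.sin(a),np.cos(a)]]);O=np.array([621,51])
for n,c in(("s",c),("t",d)):
    p=rollpts(c,60,175);q=np.c_[(p[:,:2]-O)@R,p[:,2]]
    q=q[(q[:,0]<-45)]
    print(n,len(q),np.round(np.percentile(q,[1,50,99],axis=0),1))
    t=q[q[:,2]>158]
    if len(t)>5: print("top",len(t),np.round(t.min(0),1),np.round(t.max(0),1),cv2.minAreaRect(t[:,:2].astype(np.float32)))
for n in("s15","t15"):
    c=load(n);P=pts(c);b=pts(load("side0" if n[0]=="s" else "top0"));
    ch=(np.abs(c["depth"]-load("side0" if n[0]=="s" else "top0")["depth"])>12)
    for nm,(x0,y0,r) in dict(tin=(450,185,25),dish=(637,388,40),brass=(476,-45,28)).items():
        m=(np.hypot(b[...,0]-x0,b[...,1]-y0)<r); print(n,nm,m.sum(),(ch&m).sum())
E
```

```text
19.65 [-0.51848138 -0.49198729  0.52332171] [445.11603515 297.59751693 240.96180669]
s 813 [[-86.  -38.3  76.6]
 [-67.8  31.8 141.5]
 [-57.2  47.9 165.3]]
top 206 [-103.   -27.8  158.1] [-57.2  24.2 166. ] ((-70.41850280761719, 1.3950996398925781), (46.11073303222656, 46.59156036376953), 52.092811584472656)
t 727 [[-81.8 -46.8  82.2]
 [-70.5   3.1 156.9]
 [-57.9  44.3 165.4]]
top 331 [-82.  -32.1 158.1] [-51.4  20.1 167.5] ((-66.48527526855469, -5.911676406860352), (30.291210174560547, 52.259971618652344), 0.8605208992958069)
s15 tin 586 4
s15 dish 2054 9
s15 brass 632 38
t15 tin 466 147
t15 dish 1083 1068
t15 brass 666 3
```

View pics/s15c.png

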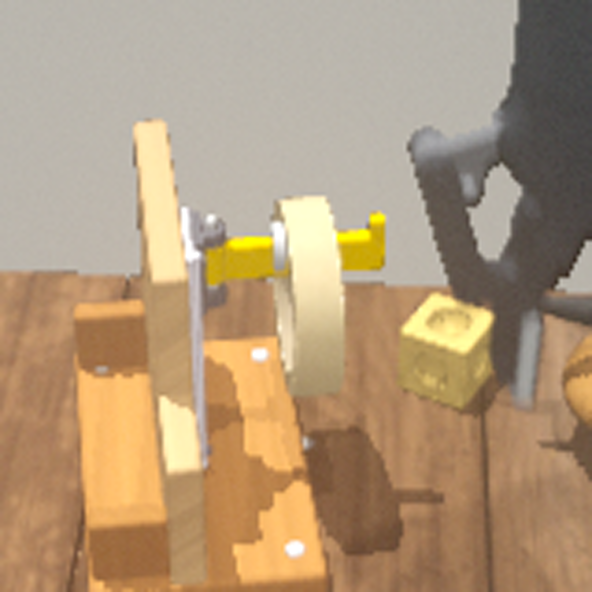

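View pics/t15c.png

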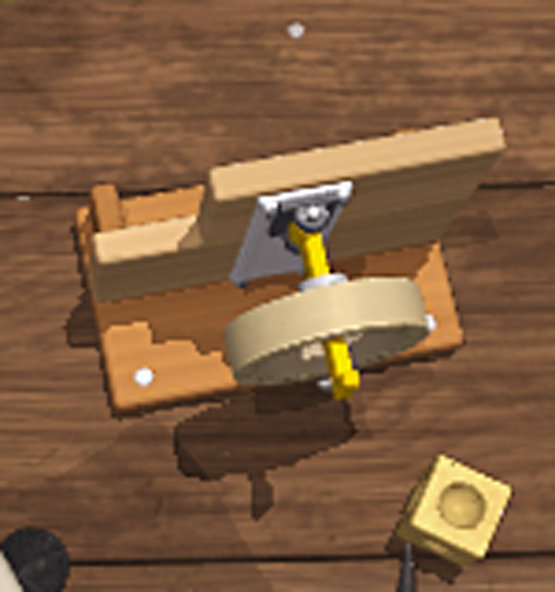

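The roll hangs on the bar against the collar (s15c (312,295), collar (280,245)) and nothing touches it. The arm blocks the top view of the tin and the dish, but the side view shows both unmoved. One last check is lean and rest position.

```bash
python3 - <<'E'
from h import *
c=cap("side","s16");d=cap("top","t16")
a=np.radians(9.7);R=np.array([[np.cos(a),-np.sin(a)],[np.sin(a),np.cos(a)]]);O=np.array([621,51])
for n,c in(("s",c),("t",d)):
    p=rollpts(c,60,175);q=np.c_[(p[:,:2]-O)@R,p[:,2]];q=q[(q[:,0]<-45)&(q[:,0]>-98)]
    # outer-surface points: radius from (y~0,z~114) near 50
    r=np.hypot(q[:,1]-1.5,q[:,2]-114);o=q[np.abs(r-50)<5]
    print(n,len(o))
    for z0 in range(70,170,15):
        b=o[(o[:,2]>=z0)&(o[:,2]<z0+15)]
        if len(b)>8: print(z0,len(b),np.round(np.percentile(b[:,0],[3,50,97]),1),np.round(np.median(b[:,1:],0),1))
E
```

```text
s 525
85 23 [-80.  -65.5 -57.7] [40.  90.1]
100 21 [-78.  -67.8 -59.8] [ 46.6 107.1]
115 49 [-80.3 -69.2 -58.8] [ 46.3 123.6]
130 89 [-80.7 -70.  -58.6] [ 40.9 138.7]
145 171 [-80.5 -68.3 -57.5] [ 26.7 153.8]
160 168 [-80.1 -69.1 -57.7] [  3.  163.4]
t 507
130 13 [-81.1 -74.4 -60.9] [-40.5 142. ]
145 230 [-81.  -70.8 -58.6] [ 10.4 156.2]
160 256 [-81.  -69.2 -58.7] [ -5.3 162.5]
```

The roll's faces span about -81 to -58.5 mm at all heights, so there is no lean. Its centre is about -70 mm, inside the window. Handing in.

```bash
python3 - <<'E'
from workcell import robot
print(robot.sign_off(), robot.observe()["time_s"])
E
```

```text
the job is handed in; nothing more can be done
the job is handed in; nothing more can be done
```

I swung the hook out to its stop and hung the masking tape roll on it, home against the steel collar. The job is handed in at about 20 s of the 67 s; no verdict was reported.

- **Hook:** Pushing with the shut fingers, I felt the stop at about 16 N. The bar's yaw then measured 9.6°, square to the board.
- **Hanging the roll:** I gripped it about 35 mm off its middle, threaded it over the bar and lowered it in small steps until the bar took about 6 N. I then slid it along until the collar pushed back, rising from 4 to 7 N with no further travel, eased off and opened the fingers.
- **Roll's final position:** It hangs free with its centre about 70 mm out from the board (allowed 66 to 74.5 mm) and no lean. Nothing touches it.
- **Bystanders:** The tin, dish and brass block show no movement in the side view. The arm hid the dish and part of the tin from the top camera, so that check covers the brass block fully but not those two.

**What disagreed:**
- **Fingertip height:** The fingertips sat about 25–30 mm above the reported TCP, about 40 mm higher than the stated 14 mm ahead of it. I worked from the measured height.
- **Camera agreement:** The two cameras differed by 4–5 mm in y; I used values between the two.

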